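# Sweep the loose caps off the painting into the green tray

## Robot

A 6-joint arm with a two-finger parallel gripper is mounted at the origin on the work surface. World frame = base frame: x ahead of the robot, y to its left, z up, the work surface at z = 0. Lengths are in mm, angles in rad, forces in N, time in s.
With the tool pointing down it reaches from about 250 to 850 mm from the base axis. Payload 12.5 kg.
Tool frame: the origin (TCP) lies midway between the tips of the shut fingers; the grasp point (between the pads) lies 19 mm behind it (manip.grip_point_offset is the distance from the TCP to the grasp point, in mm); z points along the fingers, y is the line along which they close (so a half turn about z gives the same grasp; the last joint's range is limited). The gripper opens to 93 mm and grips with 3 to 60 N. Pads are 15 mm wide; open, the fingers measure 128 mm over their backs; the gripper's body (75 mm by 188 mm) begins 65 mm behind the grasp point.
Start: joints at [1.151, 0.351, 1.652, -0, 1.139, -0.085], TCP at [180.687, 519.458, 218.633] pointing down, gripper open.
Joint ranges: [-2.75, 2.75], [-0.79, 2.1], [0.01, 2.65], [-1.57, 4.71], [0.07, 3.14], [-2.87, 2.87]. Speed limits (rad/s): [2.22, 2.22, 2.79, 3.14, 3.14, 3.14].

## Interface

Orientations are given as a unit quaternion [x, y, z, w].
In Python, from workcell import manip gives the robot as it stands.
- The arm moves only by the tool jog_arm, never from a script. Its argument "commands" is a list of rows, each a list of 3 entries, a list of its own where there are three numbers: the shift along the tool's x, y, z in mm, then the turn, a rotation vector about the tool's x, y, z in degrees, then the opening, from 0 (shut) to 1 (fully open). A call has 1 to 5 rows; each row shifts and turns the commanded pose from where the row before left it, along the tool's axes as they then stand; what a row does not reach is not made up. A row lasts 1/8 s, in which the tool goes at most 62.5 mm and 10.7 degrees, less where a joint would pass 70% of its speed; a pose out of reach is approached as far as the arm can. A call with a gripper value outside its range is refused whole. The fingers move at their own pace and stop on an object; the grip force is fixed at half the most. Time passes only in rows, so rows that do not move let the fingers close. It gives the time, the measured TCP pose, the force, the opening and the grip force at its end, in the units of the state.
- manip.read_state(): the state, without advancing time (a new reading comes with each control period).
- manip.get_image(name): name is "scene" or "top" or "wrist"; returns the picture (420x560x3 uint8, red, green, blue); there is no depth.
- manip.get_calibration(name): a dict with "fx", "fy", "cx", "cy" (pixels), "pose" (4x4, takes a point from camera to world coordinates). Camera axes: x right, y down, z forward; pixel columns grow to the right and rows downward; lengths in mm; the calibration is good to about 2 mm. The wrist camera is an equidistant fisheye: a pixel r from the principal point sees the ray r / f radians off the axis. A picture is of the moment at which its call begins: read the wrist's pose just before it. get_calibration takes no time and is no camera call; for the wrist camera it gives the pose at the moment of the call.
- manip.finish_job(): hands the job in; it is judged then, once.
Trained networks look in the newest picture that a camera, given by its name, has taken for a name from the list of things; names that differ only in an ending like _2 or _b are one class to them, and where a whole thing is asked for, a point or a joint stands for the part that bears it (a point fixed in the world has none). Each returns a list of dicts, best first, with "confidence" (0 to 1); they miss things now and then, are a little off and sometimes report something else, mostly with a low value. They report only what shows in the picture. A call takes as long as a camera call.
- manip.outline_of(name, camera): "mask" (420x560 bool, what is visible of it) and "extent" ([centre column, centre row, width, height] in pixels, round what is visible of it).
- manip.place_of(name, camera): "uv" ([column, row] in pixels: a listed point, or the origin of a listed thing).
The state is a dict: "clock": time; "joint_pos": joint angles; "joint_vel": joint speeds; "effort": joint torques, N m; "ee_pos": TCP position; "tool_rot": TCP orientation; "ft_force": force on the tool from outside, world axes, zero at the start; "moment": the same for the moment, N m; "grip_width": finger opening in mm; "finger_force": force on a finger pad.
Only numpy, scipy, OpenCV 4.12 (cv2) and the standard library are available. Lean on these libraries where they do the work, as an engineer would, in place of code of your own. Each camera call takes 0.05 s, during which the arm holds its last target. There are 200 camera calls.

## Task

Clear the painting: sweep the red, yellow and blue bottle caps, in any order, with the closed fingers across the board and over its edge, so that all three drop into the empty green tray beside it. Only push them along: never pinch them, press hard on them or pick them up. Leave the paint pot, the pastels in the black tray and everything else where they are.

Things in the scene. Friction and masses are not known exactly. Their poses are not given: they have to be found in the camera images.
- board: fixed painting board with a half-finished picture on it, lying flat on the table: 250 mm (its x) by 260 mm (its y) by 22 mm thick, edges square. Origin at the centre of its underside; its top face is 22 mm above the table. A tray lies along each of its two y edges (board y = +130 mm and -130 mm)
- green_tray: fixed empty green open-topped tray, the one for the caps, against the board's +y or -y edge (it varies) with a 2 mm gap: 250 mm (its x, parallel to the board's x) by 82 mm (its y) by 18 mm high outside, so its rim is 4 mm lower than the board's top; walls and floor 3 mm thick. Origin at the centre of its underside
- black_tray: fixed black tray of the same shape and size against the other y edge of the board, holding two pastel sticks; not for the caps. Origin at the centre of its underside
- cap_red: loose red plastic screw cap, a solid disc 34 mm across and 16 mm high, about 15 g, lying flat on the painting at the start. Origin at its very centre (8 mm above its underside, so at z = 0.030 on the board and about 0.011 when flat on the tray floor)
- cap_yellow: loose yellow plastic screw cap, a solid disc 34 mm across and 16 mm high, about 15 g, lying flat on the painting at the start. Origin at its very centre (8 mm above its underside, so at z = 0.030 on the board and about 0.011 when flat on the tray floor)
- cap_blue: loose blue plastic screw cap, a solid disc 34 mm across and 16 mm high, about 15 g, lying flat on the painting at the start. Origin at its very centre (8 mm above its underside, so at z = 0.030 on the board and about 0.011 when flat on the tray floor)
- pot: small closed paint pot with a black lid and purple label standing loose on the painting, 44 mm across and 45 mm high, 120 g; stays where it is. Origin at the centre of its underside
- pastel1: loose orange pastel stick 80 x 12 x 12 mm in the black tray; stays. Origin at the centre of its underside
- pastel2: loose blue pastel stick 80 x 12 x 12 mm in the black tray; stays. Origin at the centre of its underside
- bottle_blue: loose blue paint bottle standing on the table to the far left, 60 mm across, 160 mm high; stays. Origin at the centre of its underside
- bottle_yellow: loose yellow paint bottle standing on the table to the far right, 56 mm across, 150 mm high; stays. Origin at the centre of its underside
- tape: loose brown roll of tape lying on the table to the right, 90 mm across, 25 mm high; stays. Origin at the centre of its underside
- mug: loose white mug standing on the table to the right, 80 mm across, 90 mm high; stays. Origin at the centre of its underside

How it is judged:
By the outcome, as a careful person would: the job done as asked, in the order asked, and still so for the second after the job is handed in, with the robot touching nothing.
It also fails if it takes over 51 s, if anything falls off the work surface, if the arm or the gripper's body presses on something with over 40 N, if the wrist force passes 120 N, or if a joint passes its speed limit or range.

## Working session

There is one attempt and no reset: what is moved stays moved. The work goes in short steps, Python scripts to look and compute and a tool call to move; the robot and the scene stay as the last step left them, time stands still between calls to the robot, and variables do not carry over. Pictures are saved under pics/ and viewed, at most 10 in all, crops included, and the job is handed in when it is done.

Besides the shell and the picture viewer there is one more tool, called by a JSON object that holds its "fn" and its "kwargs", one argument or row to a line. jog_arm: Moves the arm, as the interface text tells. Its arguments: {"type":"object","properties":{"commands":{"type":"array"}},"required":["commands"]}

```bash
mkdir -p pics
cat > h.py <<'E'
import numpy as np, cv2
from workcell import manip
def world(uv,cam,z):
    c=manip.get_calibration(cam);P=np.array(c["pose"])
    d=P[:3,:3]@np.array([(uv[0]-c["cx"])/c["fx"],(uv[1]-c["cy"])/c["fy"],1])
    o=P[:3,3];return o+d*(z-o[2])/d[2]
def save(cam,n):
    im=manip.get_image(cam);cv2.imwrite("pics/"+n,im[:,:,::-1]);return im
E
python3 - <<'E'
from h import *
save("top","a.png")
for n,z in dict(cap_red=30,cap_yellow=30,cap_blue=30,pot=22,board=0,green_tray=0,black_tray=0).items():
    r=manip.place_of(n,"top")
    for q in r[:2]: print(n,round(q["confidence"],2),np.round(q["uv"]),np.round(world(q["uv"],"top",z)))
s=manip.read_state();print(s["clock"],s["ee_pos"],s["tool_rot"])
E
```

```text
cap_red 0.67 [379. 175.] [ 678. -361.   30.]
cap_red 0.57 [241. 228.] [517.  33.  30.]
cap_yellow 0.6 [232. 243.] [476.  57.  30.]
cap_blue 0.67 [227. 181.] [652.  77.  30.]
cap_blue 0.52 [404. 215.] [ 564. -433.   30.]
pot 0.64 [232. 203.] [591.  63.  22.]
pot 0.48 [242. 226.] [524.  32.  22.]
board 0.59 [242. 215.] [559.  33.   0.]
board 0.35 [382. 256.] [ 446. -377.    0.]
green_tray 0.94 [296. 221.] [ 542. -123.    0.]
black_tray 0.97 [182. 208.] [577. 209.   0.]
0.4 [180.67296713 519.40841181 218.55627452] [ 1.66626419e-01  9.86020095e-01 -8.97657794e-05 -1.78398221e-05]
```

View pics/a.png

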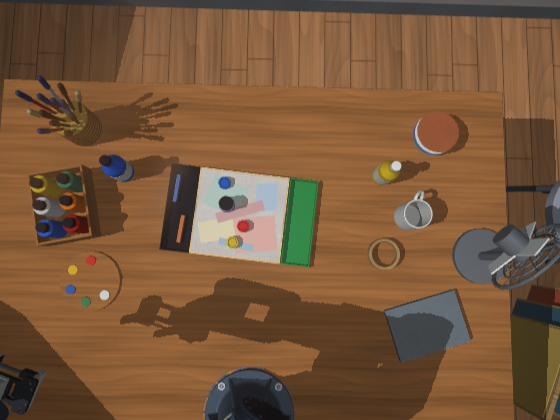

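The top view shows the board at about (240,215), with the green tray on its right (-y) side. Blue is at (225,183), the pot at (227,203), red at (243,226) and yellow at (233,242). I'll move above the board, square to it, and look again from there.

```bash
cat >> h.py <<'E'
from scipy.spatial.transform import Rotation as R
def rows(pos,yaw,n):
    "n rows taking the tool to pos (mm), pointing down, tool y along board x (yaw, deg)"
    s=manip.read_state();q=R.from_quat(s["tool_rot"]);p=np.array(s["ee_pos"])
    c,t=np.cos(np.radians(yaw)),np.sin(np.radians(yaw))
    g=R.from_matrix(np.array([[-t,c,0],[c,t,0],[0,0,-1]]).T)
    rv=(q.inv()*g).as_rotvec();st=(np.array(pos)-p)/n
    for i in range(n):
        qi=q*R.from_rotvec(rv*i/n)
        print(np.round(qi.inv().apply(st),1).tolist(),np.round(np.degrees(rv/n),2).tolist())
E
python3 - <<'E'
from h import *
rows([520,110,230],-6,15)
E
```

```text
[-30.3, -18.3, -0.8] [-0.0, 0.0, 5.12]
[-31.9, -15.6, -0.8] [-0.0, 0.0, 5.12]
[-33.1, -12.7, -0.8] [-0.0, 0.0, 5.12]
[-34.1, -9.7, -0.8] [-0.0, 0.0, 5.12]
[-34.8, -6.6, -0.8] [-0.0, 0.0, 5.12]
[-35.3, -3.4, -0.8] [-0.0, 0.0, 5.12]
[-35.4, -0.3, -0.8] [-0.0, 0.0, 5.12]
[-35.3, 2.9, -0.8] [-0.0, 0.0, 5.12]
[-34.9, 6.0, -0.8] [-0.0, 0.0, 5.12]
[-34.3, 9.1, -0.8] [-0.0, 0.0, 5.12]
[-33.3, 12.2, -0.8] [-0.0, 0.0, 5.12]
[-32.1, 15.1, -0.8] [-0.0, 0.0, 5.12]
[-30.6, 17.9, -0.8] [-0.0, 0.0, 5.12]
[-28.9, 20.5, -0.8] [-0.0, 0.0, 5.12]
[-26.9, 23.0, -0.8] [-0.0, 0.0, 5.12]
```

{"fn": "jog_arm", "kwargs": {
  "commands": [
    [[-30,-18,-1],[0,0,5],0],
    [[-32,-16,-1],[0,0,5],0],
    [[-33,-13,-1],[0,0,5],0],
    [[-34,-10,-1],[0,0,5],0],
    [[-35,-7,-1],[0,0,5],0]
  ]
}}

```text
clock: 1.02
ee_pos: [294.1, 381.6, 223.8]
tool_rot: [0.377, 0.926, 0.0, 0.0]
ft_force: [0.1, 0.6, 0.1]
grip_width: 47.3
finger_force: 0.0
```

{"fn": "jog_arm", "kwargs": {
  "commands": [
    [[-35,-3,-1],[0,0,5],0],
    [[-35,0,-1],[0,0,5],0],
    [[-35,3,-1],[0,0,5],0],
    [[-35,6,-1],[0,0,5],0],
    [[-34,9,-1],[0,0,5],0]
  ]
}}

```text
clock: 1.65
ee_pos: [408.9, 248.3, 228.8]
tool_rot: [0.569, 0.822, 0.0, 0.0]
ft_force: [-0.1, 0.4, -0.6]
grip_width: 1.2
finger_force: 0.0
```

{"fn": "jog_arm", "kwargs": {
  "commands": [
    [[-33,12,-1],[0,0,5],0],
    [[-32,15,-1],[0,0,5],0],
    [[-30,18,-1],[0,0,5],0],
    [[-29,20,-1],[0,0,6],0],
    [[-27,23,-1],[0,0,6],0]
  ]
}}

```text
clock: 2.28
ee_pos: [524.0, 115.0, 233.7]
tool_rot: [0.745, 0.667, 0.0, -0.0]
ft_force: [-0.5, -0.3, -0.3]
grip_width: 0.3
finger_force: 0.0
```

```bash
cat >> h.py <<'E'
def wworld(uv,z):
    c=manip.get_calibration("wrist");P=np.array(c["pose"])
    v=np.array([(uv[0]-c["cx"])/c["fx"],(uv[1]-c["cy"])/c["fy"]]);r=np.linalg.norm(v)
    d=P[:3,:3]@np.r_[v/r*np.sin(r),np.cos(r)];o=P[:3,3]
    return o+d*(z-o[2])/d[2]
def see(pic):
    save("wrist",pic)
    for n,z in dict(cap_red=30,cap_yellow=30,cap_blue=30,pot=22,board=0,green_tray=0,black_tray=0).items():
        for q in manip.place_of(n,"wrist")[:2]: print(n,round(q["confidence"],2),np.round(q["uv"]),np.round(wworld(q["uv"],z)))
    s=manip.read_state();print(s["clock"],np.round(s["ee_pos"]),s["tool_rot"],s["grip_width"],s["ft_force"])
E
python3 - <<'E'
from h import *
see("b.png")
E
```

```text
cap_red 0.49 [289. 255.] [520.  30.  30.]
cap_yellow 0.92 [254. 238.] [479.  59.  30.]
cap_blue 0.96 [385. 200.] [642.  89.  30.]
pot 0.83 [337. 208.] [582.  84.  22.]
board 0.74 [315. 233.] [555.  47.   0.]
black_tray 0.94 [314. 101.] [568. 215.   0.]
2.675 [523. 117. 234.] [ 7.43666645e-01  6.68550611e-01  6.74026661e-06 -4.28872463e-05] 0.48176377847947216 [-0.16987716  0.78427153  0.2210075 ]
```

View pics/b.png

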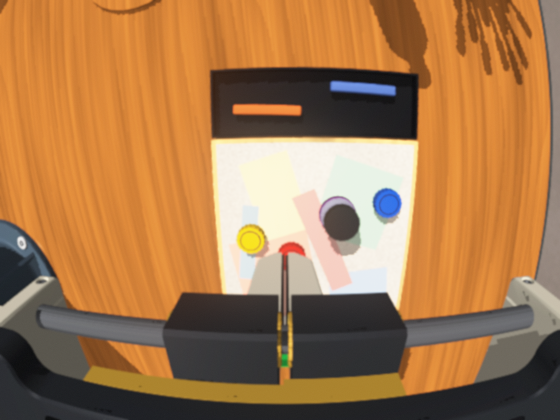

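The wrist view shows the board square to the tool. Yellow is at (251,239), blue at (387,203), red at (291,250) partly hidden by the fingers, and the pot base at about (337,210). The board's black-tray corners are at (214,139) and (415,139).

Run:
```python
from h import *
for uv in [(214,139),(415,139)]: print("corner w",np.round(wworld(uv,22),1))
for n,uv in dict(b=(387,203),y=(251,238)).items(): print(n,np.round(wworld(uv,36),1))
hsv=cv2.cvtColor(manip.get_image("top"),cv2.COLOR_RGB2HSV)
for n,(uv,lo,hi) in dict(red=((243,226),0,8),red2=((243,226),172,180),yel=((233,242),20,32),blu=((225,183),105,125)).items():
    m=cv2.inRange(hsv,(lo,150,70),(hi,255,255));k=np.zeros_like(m);cv2.circle(k,uv,9,255,-1);v,u=np.nonzero(m&k)
    if len(u): print(n,len(u),u.mean(),v.mean(),np.round(world((u.mean(),v.mean()),"top",34),1))
m=cv2.inRange(hsv,(50,120,50),(75,255,255));c=max(cv2.findContours(m,0,1)[0],key=cv2.contourArea);r=cv2.minAreaRect(c);print(r)
for p in cv2.boxPoints(r): print(np.round(world(p,"top",18)))
```

```text
corner w [446.  183.8  22. ]
corner w [686.3 161.7  22. ]
b [642.3  88.6  36. ]
y [475.5  62.2  36. ]
red 109 242.651376146789 225.69724770642202 [524.5  29.1  34. ]
yel 105 232.13333333333333 242.0 [477.9  57.6  34. ]
blu 103 224.06796116504853 182.36893203883494 [647.4  85.   34. ]
((299.2149658203125, 222.4070281982422), (28.27610969543457, 85.45552062988281), 6.753573894500732)
[421. -79.  18.]
[ 666. -105.   18.]
[ 658. -187.   18.]
[ 413. -160.   18.]
```

{"fn": "jog_arm", "kwargs": {
  "commands": [
    [[-20,4,40],[0,0,0],0],
    [[-20,4,40],[0,0,0],0],
    [[-5,0,40],[0,0,0],0],
    [[0,0,30],[0,0,0],0],
    [[0,0,0],[0,0,0],0]
  ]
}}

```text
clock: 3.35
ee_pos: [525.2, 70.6, 82.2]
tool_rot: [0.744, 0.668, -0.001, -0.001]
ft_force: [-0.4, 1.3, 0.3]
grip_width: 0.4
finger_force: 0.0
```

Run:
```python
from h import *
see("c.png")
```

```text
cap_yellow 0.77 [223. 256.] [478.  58.  30.]
cap_blue 0.64 [437. 199.] [644.  84.  30.]
pot 0.83 [362. 210.] [586.  79.  22.]
board 0.74 [323. 250.] [556.  41.   0.]
black_tray 0.66 [327.  36.] [574. 213.   0.]
3.75 [527.  70.  84.] [7.44145249e-01 6.68017511e-01 5.28097288e-04 4.17362139e-04] 0.7043902841705868 [-0.26427987 -0.41059062  0.01165661]
```

View pics/c.png

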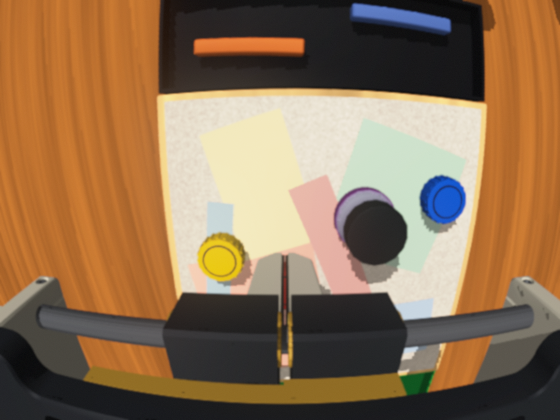

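The wrist view shows the fingers clear of yellow at (221,257) and of the pot at (370,225). I'll descend and push red.

{"fn": "jog_arm", "kwargs": {
  "commands": [
    [[0,0,25],[0,0,0],0],
    [[0,0,20],[0,0,0],0],
    [[0,0,11],[0,0,0],0],
    [[-8,0,0],[0,0,0],0],
    [[-8,0,0],[0,0,0],0]
  ]
}}

```text
clock: 4.38
ee_pos: [525.1, 53.9, 28.3]
tool_rot: [0.744, 0.668, 0.0, 0.0]
ft_force: [-0.1, 0.9, -0.3]
grip_width: 0.3
finger_force: 0.1
```

{"fn": "jog_arm", "kwargs": {
  "commands": [
    [[-10,0,0],[0,0,0],0],
    [[-10,0,0],[0,0,0],0],
    [[-10,0,0],[0,0,0],0],
    [[-10,0,0],[0,0,0],0],
    [[-10,0,0],[0,0,0],0]
  ]
}}

```text
clock: 5.0
ee_pos: [519.3, 4.0, 27.6]
tool_rot: [0.744, 0.668, -0.0, -0.0]
ft_force: [0.0, -0.4, 0.1]
grip_width: 0.4
finger_force: 0.1
```

Run:
```python
from h import *
im=save("top","d.png");cv2.imwrite("pics/d.png",cv2.resize(im[150:290,150:340,::-1],None,fx=4,fy=4))
for q in manip.place_of("cap_red","top")[:2]: print(q["confidence"],q["uv"],world(q["uv"],"top",30))
s=manip.read_state();print(s["ee_pos"],s["ft_force"])
```

```text
0.24 [124.9, 172.1] [671.78532805 368.51429614  30.        ]
[519.29228857   3.80745827  27.62805829] [0.61457824 0.51375427 0.89954171]
```

View pics/d.png

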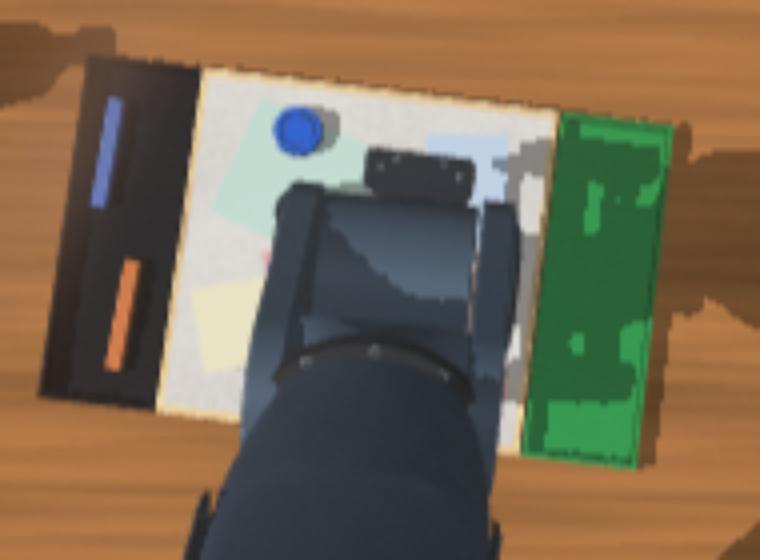

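The arm hides red from the top camera (nothing red near (243,226)). I'll check the scene camera.

Run:
```python
from h import *
im=save("scene","e.png")
for n in["cap_red","cap_yellow"]:
  for q in manip.place_of(n,"scene")[:2]: print(n,q["confidence"],q["uv"],world(q["uv"],"scene",30))
```

```text
cap_red 0.37 [302.5, 226.3] [518.46368028 -15.35678913  30.        ]
cap_yellow 0.57 [331.3, 233.6] [484.22254175  57.58425694  30.        ]
```

View pics/e.png

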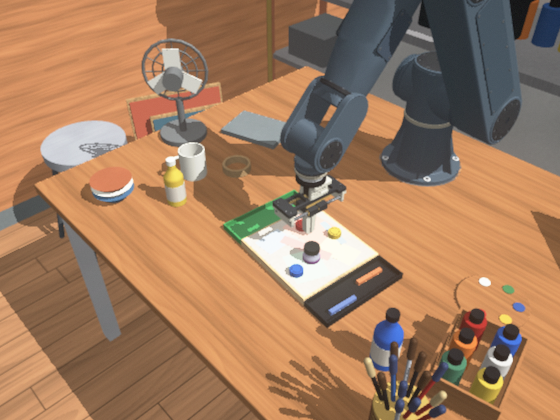

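The scene view shows red at (302,226) just ahead of the fingers and centred on them. I'll continue the push over the edge.

{"fn": "jog_arm", "kwargs": {
  "commands": [
    [[-10,0,0],[0,0,0],0],
    [[-10,0,0],[0,0,0],0],
    [[-10,0,0],[0,0,0],0],
    [[-10,0,0],[0,0,0],0],
    [[-10,0,0],[0,0,0],0]
  ]
}}

```text
clock: 5.88
ee_pos: [513.9, -45.8, 27.6]
tool_rot: [0.744, 0.668, -0.0, -0.0]
ft_force: [-0.3, 1.6, -0.8]
grip_width: 0.6
finger_force: 0.0
```

{"fn": "jog_arm", "kwargs": {
  "commands": [
    [[-10,0,0],[0,0,0],0],
    [[-10,0,0],[0,0,0],0],
    [[-10,0,0],[0,0,0],0],
    [[-10,0,0],[0,0,0],0],
    [[-6,0,0],[0,0,0],0]
  ]
}}

```text
clock: 6.5
ee_pos: [509.0, -91.4, 27.6]
tool_rot: [0.744, 0.668, 0.0, 0.0]
ft_force: [-0.1, 0.3, 0.4]
grip_width: 0.3
finger_force: 0.0
```

{"fn": "jog_arm", "kwargs": {
  "commands": [
    [[0,0,0],[0,0,0],0],
    [[0,0,-40],[0,0,0],0],
    [[0,0,-40],[0,0,0],0],
    [[30,0,-10],[0,0,0],0],
    [[50,-5,0],[0,0,0],0]
  ]
}}

```text
clock: 7.12
ee_pos: [513.5, -10.3, 118.8]
tool_rot: [0.745, 0.667, 0.001, 0.001]
ft_force: [1.1, -0.0, -0.7]
grip_width: 0.7
finger_force: 0.0
```

{"fn": "jog_arm", "kwargs": {
  "commands": [
    [[50,-20,0],[0,0,0],0],
    [[50,-20,0],[0,0,0],0],
    [[5,-3,0],[0,0,0],0],
    [[0,0,0],[0,0,0],0]
  ]
}}

```text
clock: 7.62
ee_pos: [481.3, 98.5, 117.7]
tool_rot: [0.744, 0.668, 0.0, 0.0]
ft_force: [-0.4, 0.1, 1.0]
grip_width: 0.3
finger_force: 0.0
```

Run:
```python
from h import *
im=save("scene","f.png")
for n,z in [("cap_red",11),("cap_yellow",30)]:
  for q in manip.place_of(n,"scene")[:2]: print(n,q["confidence"],q["uv"],world(q["uv"],"scene",z))
see("g.png")
a=cv2.imread("pics/f.png")[170:330,200:400];b=cv2.imread("pics/g.png")
cv2.imwrite("pics/h.png",np.hstack([cv2.resize(a,(400,320)),cv2.resize(b,(400,320))]))
```

```text
cap_red 0.46 [281.8, 211.2] [ 499.51165203 -115.3273216    11.        ]
cap_yellow 0.64 [334.3, 233.0] [476.75962849  61.50379533  30.        ]
cap_red 0.37 [434.  62.] [617. 218.  30.]
cap_yellow 0.66 [284. 264.] [475.  57.  30.]
cap_blue 0.79 [462. 210.] [641.  88.  30.]
pot 0.98 [400. 222.] [581.  82.  22.]
black_tray 0.73 [370.  72.] [568. 215.   0.]
8.175 [481.  98. 118.] [ 7.44308556e-01  6.67835887e-01 -2.94549950e-05 -1.53421770e-05] 0.8006925561176926 [-0.19094662 -0.6791854  -0.52256763]
```

View pics/h.png

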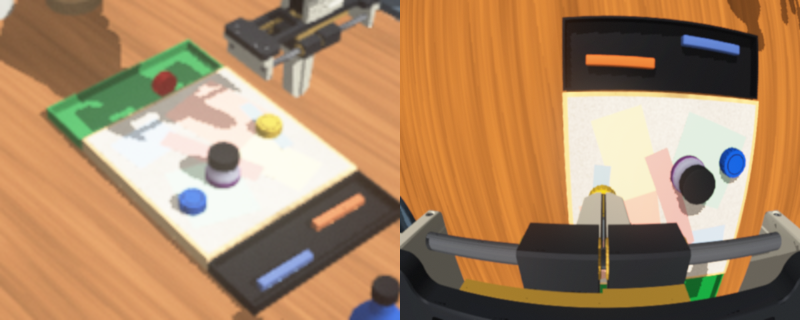

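The left half shows red in the green tray at (165,83), possibly tilted. The right half shows yellow at (602,190), directly in front of the fingers. Yellow is next.

{"fn": "jog_arm", "kwargs": {
  "commands": [
    [[0,0,35],[0,0,0],0],
    [[0,0,30],[0,0,0],0],
    [[0,-1,25],[0,0,0],0],
    [[-8,0,0],[0,0,0],0],
    [[-8,0,0],[0,0,0],0]
  ]
}}

```text
clock: 8.8
ee_pos: [478.9, 82.0, 28.4]
tool_rot: [0.744, 0.668, 0.0, 0.0]
ft_force: [0.2, -0.6, 0.7]
grip_width: 0.6
finger_force: 0.0
```

{"fn": "jog_arm", "kwargs": {
  "commands": [
    [[-10,0,0],[0,0,0],0],
    [[-10,0,0],[0,0,0],0],
    [[-10,0,0],[0,0,0],0],
    [[-10,0,0],[0,0,0],0],
    [[-10,0,0],[0,0,0],0]
  ]
}}

```text
clock: 9.43
ee_pos: [473.1, 32.2, 27.6]
tool_rot: [0.744, 0.668, -0.0, -0.0]
ft_force: [-0.3, 0.1, 0.2]
grip_width: 0.6
finger_force: 0.1
```

{"fn": "jog_arm", "kwargs": {
  "commands": [
    [[-10,0,0],[0,0,0],0],
    [[-10,0,0],[0,0,0],0],
    [[-10,0,0],[0,0,0],0],
    [[-10,0,0],[0,0,0],0],
    [[-10,0,0],[0,0,0],0]
  ]
}}

```text
clock: 10.05
ee_pos: [467.7, -17.5, 27.7]
tool_rot: [0.744, 0.668, -0.0, 0.0]
ft_force: [-0.2, -0.9, -0.1]
grip_width: 0.5
finger_force: 0.0
```

Run:
```python
from h import *
im=save("scene","i.png")
for n,z in [("cap_red",11),("cap_yellow",30)]:
  for q in manip.place_of(n,"scene")[:2]: print(n,q["confidence"],q["uv"],world(q["uv"],"scene",z))
s=manip.read_state();print(s["ee_pos"],s["ft_force"])
```

```text
cap_red 0.5 [284.7, 209.6] [ 488.69715545 -114.69624814   11.        ]
cap_yellow 0.6 [306.4, 213.3] [472.30360706 -45.58563205  30.        ]
[467.71150692 -17.27071197  27.63208029] [ 0.96544886 -0.03853949  0.08646835]
```

{"fn": "jog_arm", "kwargs": {
  "commands": [
    [[4,0,0],[0,0,0],0],
    [[0,5,0],[0,0,0],0],
    [[-8,0,0],[0,0,0],0],
    [[-10,0,0],[0,0,0],0],
    [[-10,0,0],[0,0,0],0]
  ]
}}

```text
clock: 10.82
ee_pos: [470.0, -42.1, 27.6]
tool_rot: [0.744, 0.668, -0.0, -0.0]
ft_force: [0.4, 1.1, -0.8]
grip_width: 0.3
finger_force: 0.0
```

{"fn": "jog_arm", "kwargs": {
  "commands": [
    [[-10,0,0],[0,0,0],0],
    [[-10,0,0],[0,0,0],0],
    [[-10,0,0],[0,0,0],0],
    [[-8,0,0],[0,0,0],0],
    [[-6,0,0],[0,0,0],0]
  ]
}}

```text
clock: 11.45
ee_pos: [465.4, -85.5, 27.7]
tool_rot: [0.744, 0.668, 0.0, 0.0]
ft_force: [0.8, 0.3, 0.1]
grip_width: 0.6
finger_force: 0.0
```

{"fn": "jog_arm", "kwargs": {
  "commands": [
    [[0,0,0],[0,0,0],0],
    [[0,0,-40],[0,0,0],0],
    [[0,0,-40],[0,0,0],0],
    [[30,5,-10],[0,0,0],0],
    [[50,40,0],[0,0,0],0]
  ]
}}

```text
clock: 12.08
ee_pos: [517.8, -11.0, 119.0]
tool_rot: [0.745, 0.667, 0.0, 0.001]
ft_force: [1.1, 0.1, -0.4]
grip_width: 0.8
finger_force: 0.0
```

{"fn": "jog_arm", "kwargs": {
  "commands": [
    [[50,35,0],[0,0,0],0],
    [[50,40,0],[0,0,0],0],
    [[45,39,0],[0,0,0],0],
    [[0,0,0],[0,0,0],0]
  ]
}}

```text
clock: 12.58
ee_pos: [647.0, 122.4, 116.9]
tool_rot: [0.743, 0.669, 0.0, 0.0]
ft_force: [-0.2, -0.7, -0.0]
grip_width: 0.6
finger_force: 0.0
```

Run:
```python
from h import *
im=save("scene","f2.png")
for n,z in [("cap_red",11),("cap_yellow",11),("cap_blue",30)]:
  for q in manip.place_of(n,"scene")[:2]: print(n,q["confidence"],q["uv"],world(q["uv"],"scene",z))
see("g2.png")
a=cv2.imread("pics/f2.png")[170:330,200:400];b=cv2.imread("pics/g2.png")
cv2.imwrite("pics/h2.png",np.hstack([cv2.resize(a,(400,320)),cv2.resize(b,(400,320))]))
```

```text
cap_red 0.61 [282.0, 212.7] [ 503.64287827 -110.20980628   11.        ]
cap_red 0.23 [369.0, 275.1] [513.48712684 211.11331761  11.        ]
cap_yellow 0.55 [291.6, 201.8] [ 449.94495077 -126.04917649   11.        ]
cap_yellow 0.18 [268.0, 215.5] [ 540.34996917 -128.67116854   11.        ]
cap_blue 0.51 [297.6, 270.6] [643.27602188  90.33285611  30.        ]
cap_blue 0.66 [286. 256.] [642.  86.  30.]
pot 0.86 [224. 263.] [585.  81.  22.]
black_tray 0.83 [189. 118.] [570. 213.   0.]
13.175 [646. 119. 118.] [7.44330938e-01 6.67810939e-01 5.53292955e-05 2.55792330e-05] 0.3629874097528441 [-0.0266819  -0.09100138  0.03921304]
```

View pics/h2.png

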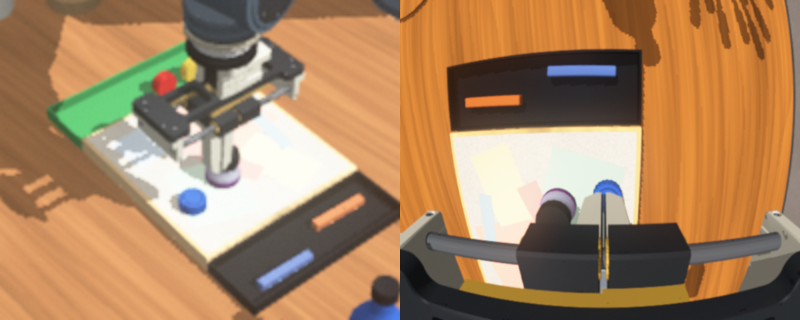

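The left half shows red (165,83) and yellow (187,70) in the tray. The right half shows blue at (606,187), just ahead of the fingers. I'll push blue now.

{"fn": "jog_arm", "kwargs": {
  "commands": [
    [[8,0,35],[0,0,0],0],
    [[0,0,30],[0,0,0],0],
    [[0,0,25],[0,0,0],0],
    [[-8,0,0],[0,0,0],0],
    [[-8,0,0],[0,0,0],0]
  ]
}}

```text
clock: 13.8
ee_pos: [645.2, 110.8, 28.7]
tool_rot: [0.744, 0.668, 0.0, 0.0]
ft_force: [0.3, 0.2, 0.9]
grip_width: 0.4
finger_force: 0.0
```

{"fn": "jog_arm", "kwargs": {
  "commands": [
    [[-10,0,0],[0,0,0],0],
    [[-10,0,0],[0,0,0],0],
    [[-10,0,0],[0,0,0],0],
    [[-10,0,0],[0,0,0],0],
    [[-10,0,0],[0,0,0],0]
  ]
}}

```text
clock: 14.42
ee_pos: [639.2, 61.1, 27.6]
tool_rot: [0.744, 0.668, -0.0, -0.0]
ft_force: [-0.6, 0.7, -0.1]
grip_width: 0.6
finger_force: 0.1
```

{"fn": "jog_arm", "kwargs": {
  "commands": [
    [[-10,0,0],[0,0,0],0],
    [[-10,0,0],[0,0,0],0],
    [[-10,0,0],[0,0,0],0],
    [[-10,0,0],[0,0,0],0]
  ]
}}

```text
clock: 14.92
ee_pos: [634.9, 21.3, 27.6]
tool_rot: [0.744, 0.668, -0.0, -0.0]
ft_force: [-0.6, 0.4, 0.7]
grip_width: 0.4
finger_force: 0.0
```

```bash
cat > k.py <<'E'
from h import *
im=save("scene","i.png")
for n,z in [("cap_blue",30),("pot",22)]:
  for q in manip.place_of(n,"scene")[:2]:
    w=world(q["uv"],"scene",z);print(n,q["confidence"],q["uv"],"u,v",w[0]*.9945-w[1]*.1045,w[0]*.1045+w[1]*.9945)
w=manip.read_state()["ee_pos"];print("tcp u,v",w[0]*.9945-w[1]*.1045,w[0]*.1045+w[1]*.9945)
E
python3 k.py
```

```text
cap_blue 0.5 [273.5, 249.9] u,v 633.2668582497635 63.16569971199809
cap_blue 0.42 [341.6, 305.0] u,v 618.7045751416512 302.7715839584117
pot 0.74 [309.3, 258.2] u,v 574.8687182762526 136.12404285497632
tcp u,v 629.231426413825 87.75550475747428
```

{"fn": "jog_arm", "kwargs": {
  "commands": [
    [[4,0,0],[0,0,0],0],
    [[0,4,0],[0,0,0],0],
    [[-8,0,0],[0,0,0],0],
    [[-10,0,0],[0,0,0],0],
    [[-10,0,0],[0,0,0],0]
  ]
}}

```text
clock: 15.7
ee_pos: [636.2, -3.2, 27.6]
tool_rot: [0.744, 0.668, -0.0, -0.0]
ft_force: [0.2, 0.4, -0.5]
grip_width: 0.3
finger_force: 0.0
```

{"fn": "jog_arm", "kwargs": {
  "commands": [
    [[-10,0,0],[0,0,0],0],
    [[-10,0,0],[0,0,0],0],
    [[-10,0,0],[0,0,0],0]
  ]
}}

```text
clock: 16.08
ee_pos: [633.1, -32.9, 27.6]
tool_rot: [0.744, 0.668, -0.0, -0.0]
ft_force: [-0.3, 0.1, 0.1]
grip_width: 0.2
finger_force: 0.0
```

```bash
python3 k.py
```

```text
cap_blue 0.72 [341.4, 305.9] u,v 620.8669398348131 304.4397474526873
cap_blue 0.48 [260.9, 239.8] u,v 636.5429146377611 13.045401576196
pot 0.89 [307.7, 257.7] u,v 576.9273654288501 132.276020729638
tcp u,v 633.0766169313292 33.70398069030948
```

Blue is still centred ahead of the fingers. I'll finish the push and retreat over the board.

{"fn": "jog_arm", "kwargs": {
  "commands": [
    [[-10,0,0],[0,0,0],0],
    [[-10,0,0],[0,0,0],0],
    [[-10,0,0],[0,0,0],0],
    [[-10,0,0],[0,0,0],0],
    [[-10,0,0],[0,0,0],0]
  ]
}}

```text
clock: 16.85
ee_pos: [627.7, -82.6, 27.6]
tool_rot: [0.744, 0.668, 0.0, 0.0]
ft_force: [-0.3, 0.6, 0.1]
grip_width: 0.3
finger_force: 0.0
```

{"fn": "jog_arm", "kwargs": {
  "commands": [
    [[-8,0,0],[0,0,0],0],
    [[-8,0,0],[0,0,0],0],
    [[-5,0,0],[0,0,0],0],
    [[0,0,0],[0,0,0],0],
    [[0,0,-30],[0,0,0],0]
  ]
}}

```text
clock: 17.48
ee_pos: [624.2, -102.2, 56.1]
tool_rot: [0.744, 0.668, -0.001, -0.002]
ft_force: [-0.6, -1.0, -0.6]
grip_width: 0.6
finger_force: 0.0
```

{"fn": "jog_arm", "kwargs": {
  "commands": [
    [[0,0,-40],[0,0,0],0],
    [[0,0,-50],[0,0,0],0],
    [[40,-40,-50],[0,0,0],0],
    [[40,-40,0],[0,0,0],0],
    [[40,-40,0],[0,0,0],0]
  ]
}}

```text
clock: 18.1
ee_pos: [524.2, 23.3, 189.6]
tool_rot: [0.744, 0.668, 0.0, 0.0]
ft_force: [-0.5, 0.6, 0.3]
grip_width: 0.4
finger_force: 0.0
```

{"fn": "jog_arm", "kwargs": {
  "commands": [
    [[50,-40,0],[0,0,0],0],
    [[50,-40,0],[0,0,0],0],
    [[40,-40,0],[0,0,0],0],
    [[40,-40,0],[0,0,0],0],
    [[0,0,0],[0,0,0],0]
  ]
}}

```text
clock: 18.73
ee_pos: [385.2, 217.7, 189.2]
tool_rot: [0.743, 0.67, 0.0, -0.0]
ft_force: [0.4, 0.1, -0.1]
grip_width: 0.5
finger_force: 0.0
```

Run:
```python
from h import *
save("scene","f3.png");save("top","g3.png")
for n,z in [("cap_red",11),("cap_yellow",11),("cap_blue",11),("pot",22)]:
  for q in manip.place_of(n,"top")[:2]: print(n,q["confidence"],q["uv"],world(q["uv"],"top",z))
a=cv2.imread("pics/f3.png")[180:280,215:315];b=cv2.imread("pics/g3.png")[160:280,210:330]
cv2.imwrite("pics/h3.png",np.hstack([cv2.resize(a,(400,400)),cv2.resize(b,(400,400))]))
s=manip.read_state();print(s["clock"],s["ee_pos"])
```

```text
cap_red 0.52 [289.5, 235.1] [ 501.36352316 -105.35728366   11.        ]
cap_yellow 0.48 [291.9, 248.8] [ 462.10558241 -112.77390653   11.        ]
cap_blue 0.42 [296.1, 192.2] [ 626.68472006 -123.00042058   11.        ]
cap_blue 0.42 [179.4, 227.3] [518.07499074 211.42142832  11.        ]
pot 0.69 [231.6, 207.0] [578.40770734  62.59154591  22.        ]
19.025 [387.88252143 214.74969036 188.96826691]
```

View pics/h3.png

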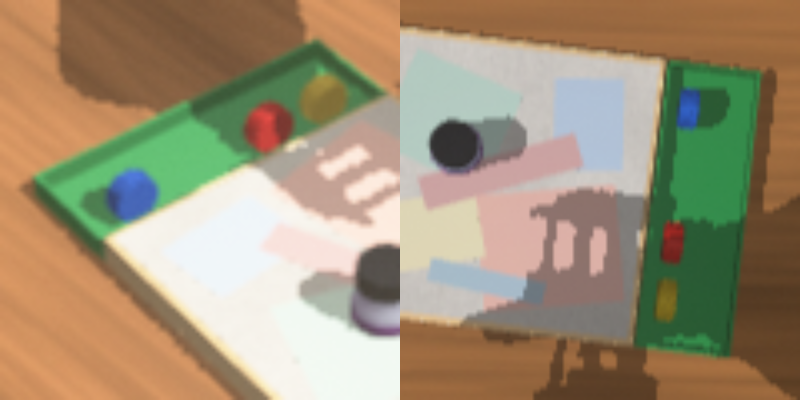

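All three caps are in the tray, but they are standing on edge: blue (690,108), red (673,243) and yellow (666,300) in the right half. There is time left, so I'll tip each one flat with a light push, starting with yellow. I'll also check that the pot hasn't moved.

Run:
```python
import cv2,numpy as np
for f in("a","g3"):
    g=cv2.cvtColor(cv2.imread(f"pics/{f}.png"),6)[190:220,210:242];v,u=np.nonzero(g<45);print(f,len(u),u.mean()+210,v.mean()+190)
```

```text
a 3 229.33333333333334 202.33333333333334
g3 0 nan nan<stdin>:3: RuntimeWarning: Mean of empty slice.
  ret = ret.dtype.type(ret / rcount)
```

{"fn": "jog_arm", "kwargs": {
  "commands": [
    [[-50,20,0],[0,0,0],0],
    [[-50,20,0],[0,0,0],0],
    [[-50,20,0],[0,0,0],0],
    [[-50,20,0],[0,0,0],0],
    [[-50,20,20],[0,0,0],0]
  ]
}}

```text
clock: 19.65
ee_pos: [460.9, -46.7, 169.8]
tool_rot: [0.745, 0.667, 0.001, 0.001]
ft_force: [0.3, 0.4, 0.8]
grip_width: 0.4
finger_force: 0.0
```

{"fn": "jog_arm", "kwargs": {
  "commands": [
    [[-26,8,30],[0,0,0],0],
    [[0,0,40],[0,0,0],0],
    [[0,0,40],[0,0,0],0],
    [[0,0,29],[0,0,0],0],
    [[0,0,0],[0,0,0],0]
  ]
}}

```text
clock: 20.27
ee_pos: [463.7, -71.0, 28.6]
tool_rot: [0.745, 0.667, -0.001, -0.002]
ft_force: [0.4, 0.1, 0.2]
grip_width: 0.4
finger_force: 0.0
```

{"fn": "jog_arm", "kwargs": {
  "commands": [
    [[-10,0,-2],[0,0,0],0],
    [[-10,0,0],[0,0,0],0],
    [[-10,0,0],[0,0,0],0],
    [[-10,0,0],[0,0,0],0],
    [[-8,0,0],[0,0,0],0]
  ]
}}

```text
clock: 20.9
ee_pos: [459.6, -119.0, 32.1]
tool_rot: [0.744, 0.668, 0.0, 0.0]
ft_force: [-0.6, -0.5, 0.4]
grip_width: 0.6
finger_force: 0.0
```

{"fn": "jog_arm", "kwargs": {
  "commands": [
    [[0,0,0],[0,0,0],0],
    [[0,0,-30],[0,0,0],0],
    [[48,41,0],[0,0,0],0],
    [[0,0,15],[0,0,0],0],
    [[0,0,15],[0,0,0],0]
  ]
}}

```text
clock: 21.52
ee_pos: [504.4, -75.1, 30.9]
tool_rot: [0.744, 0.668, -0.0, -0.0]
ft_force: [-0.3, 0.2, -0.9]
grip_width: 0.7
finger_force: 0.0
```

{"fn": "jog_arm", "kwargs": {
  "commands": [
    [[-10,0,0],[0,0,0],0],
    [[-10,0,0],[0,0,0],0],
    [[-10,0,0],[0,0,0],0],
    [[-10,0,0],[0,0,0],0],
    [[-5,0,0],[0,0,0],0]
  ]
}}

```text
clock: 22.15
ee_pos: [500.3, -121.0, 32.2]
tool_rot: [0.744, 0.668, 0.0, 0.0]
ft_force: [0.2, -0.1, -0.0]
grip_width: 0.3
finger_force: 0.0
```

{"fn": "jog_arm", "kwargs": {
  "commands": [
    [[0,0,0],[0,0,0],0],
    [[0,0,-40],[0,0,0],0],
    [[23,42,0],[0,0,0],0],
    [[22,42,0],[0,0,0],0],
    [[0,42,0],[0,0,0],0]
  ]
}}

```text
clock: 22.78
ee_pos: [631.8, -87.1, 72.2]
tool_rot: [0.744, 0.669, 0.0, -0.0]
ft_force: [-0.0, -0.2, 0.9]
grip_width: 0.4
finger_force: 0.0
```

{"fn": "jog_arm", "kwargs": {
  "commands": [
    [[0,0,20],[0,0,0],0],
    [[0,0,20],[0,0,0],0],
    [[-10,0,0],[0,0,0],0],
    [[-10,0,0],[0,0,0],0],
    [[-10,0,0],[0,0,0],0]
  ]
}}

```text
clock: 23.4
ee_pos: [627.3, -119.9, 32.8]
tool_rot: [0.744, 0.668, 0.0, 0.0]
ft_force: [-0.0, 0.4, 0.7]
grip_width: 0.7
finger_force: 0.0
```

{"fn": "jog_arm", "kwargs": {
  "commands": [
    [[-10,0,0],[0,0,0],0],
    [[-6,0,0],[0,0,0],0],
    [[0,0,0],[0,0,0],0],
    [[0,0,-40],[0,0,0],0],
    [[0,0,-60],[0,0,0],0]
  ]
}}

```text
clock: 24.02
ee_pos: [624.5, -134.0, 131.6]
tool_rot: [0.744, 0.668, -0.001, -0.002]
ft_force: [0.6, -0.7, 0.6]
grip_width: 0.6
finger_force: 0.0
```

{"fn": "jog_arm", "kwargs": {
  "commands": [
    [[40,-30,-60],[0,0,0],0],
    [[45,-40,0],[0,0,0],0],
    [[45,-40,0],[0,0,0],0],
    [[45,-40,0],[0,0,0],0],
    [[45,-40,0],[0,0,0],0]
  ]
}}

```text
clock: 24.65
ee_pos: [464.0, 97.5, 180.2]
tool_rot: [0.744, 0.668, 0.0, 0.0]
ft_force: [0.8, 0.4, -1.1]
grip_width: 0.2
finger_force: 0.0
```

{"fn": "jog_arm", "kwargs": {
  "commands": [
    [[45,-40,0],[0,0,0],0],
    [[45,-30,0],[0,0,0],0],
    [[0,0,0],[0,0,0],0]
  ]
}}

```text
clock: 25.02
ee_pos: [403.9, 195.4, 180.3]
tool_rot: [0.743, 0.67, 0.0, -0.0]
ft_force: [1.0, -1.5, -1.0]
grip_width: 0.5
finger_force: 0.0
```

Run:
```python
from h import *
save("scene","f4.png");save("top","g4.png")
for n,z in [("cap_red",11),("cap_yellow",11),("cap_blue",11),("pot",22)]:
  for q in manip.place_of(n,"top")[:2]: print(n,q["confidence"],q["uv"],world(q["uv"],"top",z))
a=cv2.imread("pics/a.png")[160:280,150:330];b=cv2.imread("pics/g4.png")[160:280,150:330]
cv2.imwrite("pics/h4.png",np.hstack([cv2.resize(a,(400,267)),cv2.resize(b,(400,267))]))
s=manip.read_state();print(s["clock"],s["ee_pos"])
```

```text
cap_red 0.68 [298.4, 237.5] [ 494.90500973 -131.14308438   11.        ]
cap_yellow 0.59 [296.1, 251.3] [ 455.15157937 -124.95047908   11.        ]
cap_yellow 0.58 [383.4, 255.7] [ 446.80017525 -377.40958477   11.        ]
cap_blue 0.67 [306.6, 194.0] [ 622.01274145 -153.70904082   11.        ]
pot 0.67 [232.0, 203.5] [588.53447984  61.71110754  22.        ]
pot 0.18 [240.6, 215.1] [555.57715586  36.26407108  22.        ]
25.325 [405.99032984 192.12507749 179.99503073]
```

View pics/h4.png

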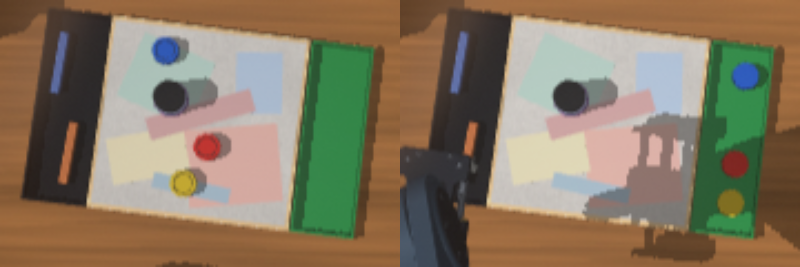

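All three caps now lie flat in the green tray, at (745,75), (735,163) and (731,203) in the right half. The pot and pastels have not moved from the first picture.

```bash
python3 -c "
from workcell import manip
print(manip.finish_job())"
```

```text
the job is handed in; nothing more can be done
None
```

The job is handed in at about 25 s: the red, yellow and blue caps lie flat in the green tray, after a light extra push to tip each one off its edge, and the pot and pastels look unmoved.

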